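# Pin-gauge the weld-on bosses and scrap the tight ones

### The job

Take the pin gauge from its wooden stand and try it by feel in the three steel weld-on bosses, pressing only lightly (far below 40 N): just one of them lets it in until its collar sits on the boss, the other two have shrunk inside. Leave the gauge standing fully home in the boss that fits, with that boss upright where it stands, and put the two tight bosses in the grey scrap tray. Leave everything else alone.

Things in the scene. Friction and masses are not known exactly. Their poses are not given: they have to be found in the camera images.
- tray: fixed grey sheet-metal scrap tray, open on top, 210 mm long (its x) by 150 mm (its y), 35 mm high, walls and floor 4-5 mm; origin under its centre, on the bench
- stand: fixed wooden block 70 x 70 x 40 mm high with one upright 18 mm through hole in its middle, in which the gauge stands at the start; origin under its centre, on the bench
- gauge_grip (a point): middle of the knurled handle of the steel pin gauge (140 g, 76 mm long in all). From below: a plain pin 16 mm diameter, 34 mm long, with a 3 mm chamfered tip; a collar 30 mm diameter, 6 mm thick; a handle 22 mm diameter, 36 mm long. z points up along the pin; this point is 58 mm above the pin's tip, 24 mm above the collar's underside and 18 mm below the top
- gauge_tip (a point): centre of the lower end face of the gauge's pin; z points up towards the handle
- gauge: the same pin gauge; origin at the tip of its pin, z up along it
- plate: fixed flat copper backing plate, 180 mm (its x) by 340 mm (its y), 10 mm thick, lying on the bench; the three bosses stand on it at the start; origin under its centre, on the bench (the bench top is at height 0)
- boss_1_mid (a point): centre of a round steel weld-on boss standing loose on the backing plate, 40 mm outer diameter, 40 mm high, about 0.3 kg; on its axis, half-way up, z up. Its upright bore is 18 mm wide for the upper 24 mm. In the boss that fits it stays so and the collar comes to rest on the boss (handle middle then 64 mm above the plate); in a tight one the pin stops 24 mm down, 10 mm short of home
- boss_1: the same boss; origin under its centre. Which of the three fits changes each time and is not told by name
- boss_2_mid (a point): centre of a round steel weld-on boss standing loose on the backing plate, 40 mm outer diameter, 40 mm high, about 0.3 kg; on its axis, half-way up, z up. Its upright bore is 18 mm wide for the upper 24 mm. In the boss that fits it stays so and the collar comes to rest on the boss (handle middle then 64 mm above the plate); in a tight one the pin stops 24 mm down, 10 mm short of home
- boss_2: the same boss; origin under its centre. Which of the three fits changes each time and is not told by name
- boss_3_mid (a point): centre of a round steel weld-on boss standing loose on the backing plate, 40 mm outer diameter, 40 mm high, about 0.3 kg; on its axis, half-way up, z up. Its upright bore is 18 mm wide for the upper 24 mm. In the boss that fits it stays so and the collar comes to rest on the boss (handle middle then 64 mm above the plate); in a tight one the pin stops 24 mm down, 10 mm short of home
- boss_3: the same boss; origin under its centre. Which of the three fits changes each time and is not told by name
- screwdriver: bystander, leave alone: screwdriver with a red handle, lying
- socket: bystander, leave alone: wrench socket, a steel tube 30 mm across and 50 mm tall, standing
- nut: bystander, leave alone: loose steel hexagon nut, 28 mm across flats, 14 mm thick
- wrench: bystander, leave alone: steel spanner, lying
- washer: bystander, leave alone: steel washer 34 mm across, 5 mm thick
- angle_magnet: bystander, leave alone: flat red 70 x 70 x 16 mm square magnet block
- jar: bystander, leave alone: closed jar, 60 mm across, 80 mm tall
Things that resemble listed ones, but are neither listed nor needed, are in the scene too. Leave any purple look-alike of the boss_1 alone. Leave any orange look-alike of the boss_3 alone.

How it is judged:
By the outcome, as a careful person would: the job done as asked, in the order asked, and still so for the second after the job is handed in, with the robot touching nothing.
It also fails if it takes over 72 s, if anything falls off the work surface, if the arm or the gripper's body presses on something with over 40 N, if the wrist force passes 120 N, or if a joint passes its speed limit or range.

### The arm

A 7-joint arm with a two-finger parallel gripper is mounted at the origin on the work surface. World frame = base frame: x ahead of the robot, y to its left, z up, the work surface at z = 0. Lengths are in m, angles in rad, forces in N, time in s.
With the tool pointing down it reaches from about 0.425 to 0.925 m from the base axis. Payload 6.8 kg.
Tool frame: the origin (TCP) lies on the centre line of the jaws, within the pads' length; the fingertips stand bot.tip_reach ahead of it and the grasp point (between the pads) lies 3 mm ahead of it (bot.tip_reach is the distance from the TCP to the fingertips, in m); z points along the fingers, y is the line along which they close (so a half turn about z gives the same grasp; the last joint's range is limited). The gripper opens to 85 mm and grips with 20 to 120 N. Pads are 22 mm wide; open, the fingers measure 114 mm over their backs; the gripper's body (76 mm by 85 mm) begins 54 mm behind the grasp point. The pads swing forward as they close: fully open they stand 13 mm farther back than shut.
Start: joints at [-1.43, 0.477, 0.022, 1.555, -0.011, 1.109, -0.083], TCP at [0.166, 0.654, 0.215] pointing down, gripper open.
Joint ranges: [-2.96, 2.96], [-0.34, 2.1], [-1.41, 1.46], [0.24, 2.44], [-1.37, 4.51], [0.17, 1.92], [-2.96, 2.96]. Speed limits (rad/s): [2.39, 2.39, 3.14, 3.14, 3.14, 3.14, 3.14].

### API

Orientations are given as a unit quaternion [w, x, y, z].
In Python, from station import bot gives the robot as it stands.
- The arm moves only by the tool jog_arm, never from a script. Its argument "deltas" is a list of rows, each a list of 7 numbers: the shift along the world's x, y, z in m, then the turn, a rotation vector about the world's x, y, z in rad, then the opening, from 0 (shut) to 1 (fully open). In form: [[x, y, z, rx, ry, rz, grip], ...]. A call has 1 to 10 rows; each row shifts and turns the commanded pose from where the row before left it; what a row does not reach is not made up. A row lasts 1/10 s, in which the tool goes at most 50 mm and 8.59 degrees, less where a joint would pass 70% of its speed; a pose out of reach is approached as far as the arm can. A call with a gripper value outside its range is refused whole. The fingers move at their own pace and stop on an object; "newtons" is the grip in N (left out, the last holds). Time passes only in rows, so rows that do not move let the fingers close. It gives the time, the measured TCP pose, the force, the opening and the grip force at its end, in the units of the state.
- bot.get_obs(): the state, without advancing time (a new reading comes with each control period).
- bot.read_camera(name): name is "scene" or "top" or "wrist"; returns a dict with "img" (420x560x3 uint8, red, green, blue), "K" (3x3 intrinsics, pixels), "eye" and "attitude" of the camera in the world. Camera axes: x right, y down, z forward; pixel columns grow to the right and rows downward; lengths in m; the calibration is good to about 2 mm. The wrist camera is an equidistant fisheye: a pixel r from the principal point sees the ray r / f radians off the axis. A picture is of the moment at which its call begins. There is no depth.
- bot.hand_in(): hands the job in; it is judged then, once.
The state is a dict: "t": time; "q": joint angles; "joint_vel": joint speeds; "joint_torque": joint torques, N m; "eef_pos": TCP position; "tool_rot": TCP orientation; "contact_force": force on the tool from outside, world axes, zero at the start; "torque": the same for the moment, N m; "gripper_width": opening from 0.0 (shut) to 1.0 (fully open); "grasp_force": force on a finger pad.
Only numpy, scipy, OpenCV 4.12 (cv2) and the standard library are available. Lean on these libraries where they do the work, as an engineer would, in place of code of your own. Each camera call takes 0.05 s, during which the arm holds its last target. There are 200 camera calls.

## Working session

There is one attempt and no reset: what is moved stays moved. The work goes in short steps, Python scripts to look and compute and a tool call to move; the robot and the scene stay as the last step left them, time stands still between calls to the robot, and variables do not carry over. Pictures are saved under pics/ and viewed, at most 10 in all, crops included, and the job is handed in when it is done.

Besides the shell and the picture viewer there is one more tool, called after "Emit:" by a JSON object that holds its "name" and its "arguments", one argument or row to a line. jog_arm: Moves the arm, as the interface text tells. Its arguments: {"type":"object","properties":{"deltas":{"type":"array"},"newtons":{"type":"number"}},"required":["deltas"]}

```bash
ls; mkdir -p pics; cat > h.py <<'E'
import numpy as np, cv2
from station import bot
from scipy.spatial.transform import Rotation as R
def rot(a):
    a=np.array(a,float)
    return a if a.shape==(3,3) else R.from_quat(a[[1,2,3,0]]).as_matrix()
def shot(name,fn=None):
    c=bot.read_camera(name)
    if fn: cv2.imwrite('pics/'+fn,cv2.cvtColor(c['img'],cv2.COLOR_RGB2BGR))
    return c
def ray(c,u,v,fish=False):
    K=np.array(c['K']); x=(u-K[0,2])/K[0,0]; y=(v-K[1,2])/K[1,1]
    if fish:
        r=np.hypot(x,y); s=np.sinc(r/np.pi); d=np.array([x*s,y*s,np.cos(r)])
    else: d=np.array([x,y,1.])
    return rot(c['attitude'])@d
def onz(c,u,v,z,fish=False):
    d=ray(c,u,v,fish); e=np.array(c['eye']); return e+d*(z-e[2])/d[2]
def proj(c,p,fish=False):
    K=np.array(c['K']); q=rot(c['attitude']).T@(np.array(p)-c['eye'])
    if fish:
        n=np.hypot(q[0],q[1]); th=np.arctan2(n,q[2]); x,y=q[:2]/max(n,1e-9)*th
    else: x,y=q[:2]/q[2]
    return K[0,0]*x+K[0,2],K[1,1]*y+K[1,2]
E
python3 - <<'E'
from h import *
for n in('top','scene','wrist'):
    c=shot(n,n+'0.png'); print(n,c['K'],c['eye'],c['attitude'])
print(bot.get_obs(),bot.tip_reach)
E
```

```text
pics
top [[499.53126982   0.         291.2386485 ]
 [  0.         499.53126982 215.83267939]
 [  0.           0.           1.        ]] [0.47088518 0.01026193 1.21615066] [ 0.02442346 -0.70164882  0.711955   -0.01457726]
scene [[401.33310928   0.         277.35021444]
 [  0.         401.33310928 207.65421854]
 [  0.           0.           1.        ]] [1.0128379  0.53859657 0.70058108] [-0.13597656  0.33079813  0.85204459 -0.38223422]
wrist [[325.1922621    0.         279.58659023]
 [  0.         325.1922621  207.64239712]
 [  0.           0.           1.        ]] [0.0998497  0.67123092 0.37263883] [0.10915575 0.78175067 0.60818449 0.08403893]
{'t': 0.15, 'q': array([-1.43009932,  0.47761475,  0.02234762,  1.55619847, -0.01152713,
        1.10928769, -0.08311937]), 'joint_vel': array([-0.00050229, -0.00204808,  0.00286042, -0.00475582,  0.00014426,
        0.00071422, -0.00023848]), 'joint_torque': array([ 2.43823757e-03, -5.96928620e+01,  1.61005821e+00, -2.81493473e+01,
        1.26464854e-02,  6.48490168e-03, -3.12538305e-05]), 'eef_pos': array([0.16609473, 0.6537651 , 0.21425697]), 'tool_rot': array([-4.96409523e-05,  1.24084960e-01,  9.92271357e-01, -6.88531506e-04]), 'contact_force': array([ 0.70650557, -0.63359811,  0.63403569]), 'torque': array([0.01023423, 0.02161614, 0.01950964]), 'grasp_force': 0.0, 'gripper_width': 1.0021041437988294} 0.022
```

View pics/top0.png

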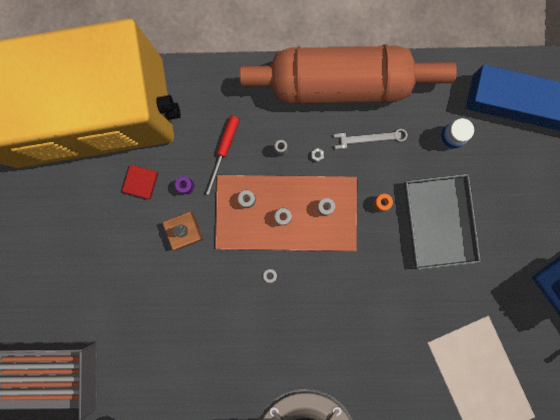

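View pics/scene0.png

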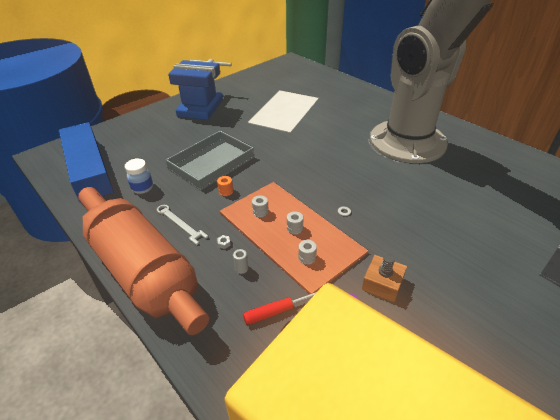

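Top view: bosses at about (246,199), (283,216) and (327,207) on the plate. The gauge is in the stand at (182,231) and the tray at (442,222). Purple (184,185) and orange (384,202) are look-alikes to leave alone.

```bash
python3 - <<'E'
from h import *
c=shot('top'); im=c['img']; hsv=cv2.cvtColor(im,cv2.COLOR_RGB2HSV)
s=hsv[...,1]; 
# boss: low-saturation within plate region
m=np.zeros(s.shape,np.uint8); m[178:249,218:356]=255
g=((s<90)&(hsv[...,2]>90)&(m>0)).astype(np.uint8)
cs,_=cv2.findContours(g,cv2.RETR_EXTERNAL,cv2.CHAIN_APPROX_NONE)
for k in cs:
    if cv2.contourArea(k)<60: continue
    (u,v),r=cv2.minEnclosingCircle(k); print('boss',u,v,r,onz(c,u,v,.05)[:2].round(4))
o=((s>110)&(hsv[...,0]<14)).astype(np.uint8)
def big(mask,x0,x1,y0,y1,z):
    t=np.zeros_like(mask);t[y0:y1,x0:x1]=mask[y0:y1,x0:x1]
    k=max(cv2.findContours(t,cv2.RETR_EXTERNAL,cv2.CHAIN_APPROX_NONE)[0],key=cv2.contourArea)
    b=cv2.boxPoints(cv2.minAreaRect(k)); P=np.array([onz(c,u,v,z)[:2] for u,v in b]);print(b.round(1).tolist(),P.round(3).tolist(),P.mean(0).round(4))
big(o,205,365,165,260,.01); big(((s>90)&(hsv[...,0]<25)).astype(np.uint8),155,210,205,255,.04)
for u,v in((406,181),(468,176),(479,262),(418,269)): print('tray',onz(c,u,v,.035)[:2].round(3))
a=cv2.resize(im[160:280,150:490],None,fx=2.3,fy=2.3,interpolation=cv2.INTER_CUBIC)
b=cv2.resize(im[205:255,155:215],None,fx=5,fy=5,interpolation=cv2.INTER_CUBIC)
o=np.zeros((a.shape[0]+b.shape[0],a.shape[1],3),np.uint8);o[:a.shape[0]]=a;o[a.shape[0]:,:b.shape[1]]=b
cv2.imwrite('pics/c1.png',o[...,::-1])
E
```

```text
boss 282.68182373046875 216.22727966308594 8.768226623535156 [0.5348 0.0461]
boss 326.0 206.0 8.602425575256348 [ 0.5572 -0.0556]
boss 246.39285278320312 198.2142791748047 9.04682445526123 [0.5784 0.1307]
[[214.8000030517578, 249.0], [215.6999969482422, 174.5], [356.8999938964844, 176.1999969482422], [356.0, 250.6999969482422]] [[0.46, 0.212], [0.641, 0.209], [0.632, -0.134], [0.451, -0.128]] [0.546  0.0399]
[[161.10000610351562, 221.89999389648438], [192.3000030517578, 210.0], [203.3000030517578, 238.60000610351562], [172.1999969482422, 250.60000610351562]] [[0.526, 0.334], [0.553, 0.26], [0.485, 0.234], [0.458, 0.308]] [0.5057 0.2842]
tray [ 0.615 -0.247]
tray [ 0.624 -0.393]
tray [ 0.421 -0.412]
tray [ 0.407 -0.269]
```

View pics/c1.png

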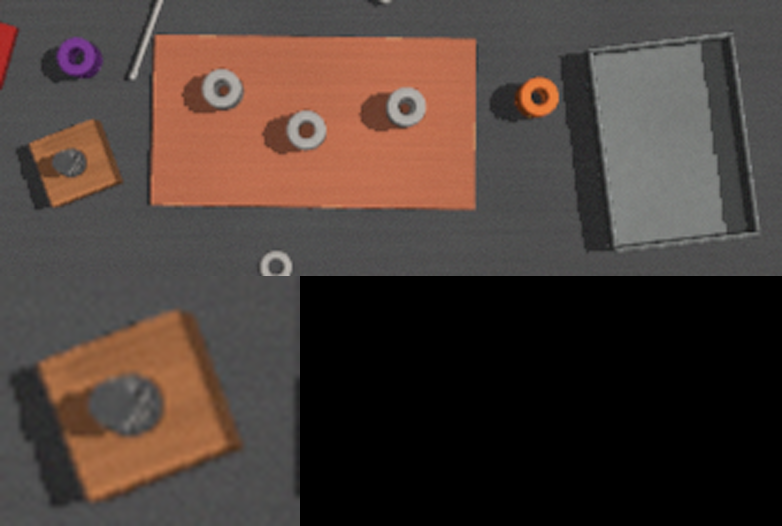

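The crop shows the gauge blob at about (180,231) in the top image. The stand and tray are slightly rotated, and the bosses are clear of each other.

Emit:
{"name": "jog_arm", "arguments": {
  "deltas": [
    [0.03,-0.03,0,0,0,0,1],
    [0.03,-0.03,0,0,0,0,1],
    [0.03,-0.03,0,0,0,0,1],
    [0.03,-0.03,0,0,0,0,1],
    [0.03,-0.03,0,0,0,0,1],
    [0.03,-0.03,0,0,0,0,1],
    [0.03,-0.03,0,0,0,0,1],
    [0.03,-0.03,0,0,0,0,1],
    [0.03,-0.03,0,0,0,0,1],
    [0.03,-0.03,0,0,0,0,1]
  ]
}}

```text
t: 1.2
eef_pos: [0.4671, 0.3528, 0.215]
tool_rot: [-0.0, 0.124, 0.992, 0.0]
contact_force: [1.2, 0.1, 0.7]
gripper_width: 1.001
grasp_force: 0.0
```

Emit:
{"name": "jog_arm", "arguments": {
  "deltas": [
    [0.03,-0.03,0,0,0,0,1],
    [0.01,-0.03,0,0,0,0,1],
    [0,0,0,0,0,0,1]
  ]
}}

```text
t: 1.5
eef_pos: [0.5089, 0.288, 0.2149]
tool_rot: [0.001, 0.128, 0.992, -0.001]
contact_force: [0.1, -0.4, -0.0]
gripper_width: 1.0
grasp_force: 0.0
```

```bash
python3 - <<'E'
from h import *
c=shot('top'); print('gauge', [onz(c,180.4,230.6,z)[:2].round(4) for z in(.046,.064,.082)])
w=shot('wrist','w1.png'); o=bot.get_obs(); print(o['eef_pos'],o['tool_rot'],o['t'],w['eye'],rot(w['attitude'])[:,2])
print(proj(w,[.505,.288,.082],True),proj(w,[.505,.288,.04],True))
E
```

```text
gauge [array([0.5048, 0.2871]), array([0.5042, 0.2828]), array([0.5037, 0.2785])]
[0.5063311  0.29366929 0.21492849] [-1.67256247e-04  1.24973473e-01  9.92160067e-01  5.96588568e-05] 1.6 [0.44119022 0.30913569 0.37343957] [ 0.26416759 -0.0691815  -0.96199241]
(np.float64(274.96934601429956), np.float64(191.25810994552614)) (np.float64(275.5503866855624), np.float64(182.25096128769377))
```

View pics/w1.png

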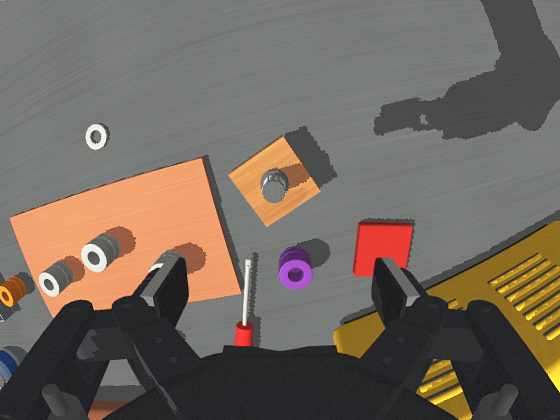

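The wrist view shows the handle top at about (275,188) and the stand's top corners at (229,175), (284,136), (319,190) and (269,226).

```bash
python3 - <<'E'
from h import *
w=shot('wrist'); im=w['img']
P=np.array([onz(w,u,v,.04,True)[:2] for u,v in((229,175),(284,136),(319,190),(269,226))]);print(P.round(3).tolist(),P.mean(0))
g=cv2.cvtColor(im,cv2.COLOR_RGB2HSV); m=np.zeros((420,560),np.uint8); m[160:210,250:300]=(g[160:210,250:300,1]<60)
k=max(cv2.findContours(m,0,1)[0],key=cv2.contourArea); print(cv2.boundingRect(k))
hc=cv2.HoughCircles(cv2.cvtColor(im[150:220,240:310],cv2.COLOR_RGB2GRAY),cv2.HOUGH_GRADIENT,1,20,param1=100,param2=10,minRadius=8,maxRadius=16);print(hc)
for p in((274,188),(274,190)): print(onz(w,*p,.082,True))
E
```

```text
[[0.484, 0.245], [0.459, 0.311], [0.523, 0.333], [0.549, 0.272]] [0.50380668 0.29014247]
(258, 171, 29, 34)
[[[31.5 43.5 11. ]
  [49.5 26.5 15.4]]]
[0.50067614 0.29038555 0.082     ]
[0.50249685 0.28991195 0.082     ]
```

Emit:
{"name": "jog_arm", "arguments": {
  "deltas": [
    [-0.002,-0.0035,-0.03,0,0,0,1],
    [0,0,-0.03,0,0,0,1],
    [0,0,-0.03,0,0,0,1],
    [0,0,-0.028,0,0,0,1],
    [0,0,-0.025,0,0,0,0.6],
    [0,0,0,0,0,0,0.3],
    [0,0,0,0,0,0,0.1],
    [0,0,0,0,0,0,0.1],
    [0,0,0,0,0,0,0.1]
  ],
  "newtons": 30
}}

```text
t: 2.55
eef_pos: [0.505, 0.2917, 0.0736]
tool_rot: [0.001, 0.124, 0.992, 0.001]
contact_force: [-0.5, 0.2, -0.2]
gripper_width: 0.144
grasp_force: 0.0
```

Emit:
{"name": "jog_arm", "arguments": {
  "deltas": [
    [0,0,0,0,0,0,0.1],
    [0,0,0,0,0,0,0.1]
  ]
}}

```text
t: 2.75
eef_pos: [0.5045, 0.291, 0.0727]
tool_rot: [0.0, 0.124, 0.992, 0.0]
contact_force: [0.0, 0.1, -0.7]
gripper_width: 0.098
grasp_force: 0.0
```

```bash
python3 - <<'E'
from h import *
a=shot('wrist')['img'][60:380,130:430]; c=shot('top'); b=cv2.resize(c['img'][190:270,140:230],None,fx=4,fy=4)
s=shot('scene')['img'];s=cv2.resize(s[220:320,330:440],None,fx=3.2,fy=3.2)
o=np.zeros((320,300+360+352,3),np.uint8);o[:,:300]=a;o[:320,300:660]=b;o[:320,660:]=s
o=cv2.resize(o,(800,253))
cv2.imwrite('pics/c2.png',o[...,::-1])
E
```

```text
(no output)
```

View pics/c2.png

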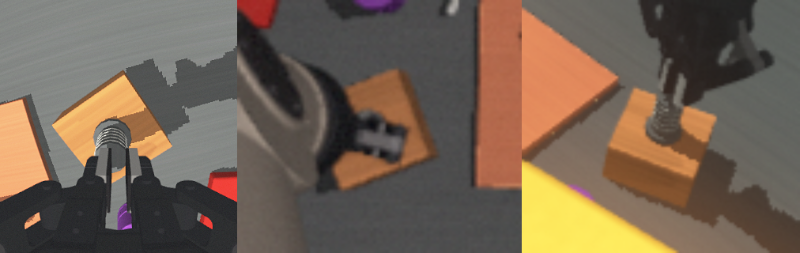

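The gauge still stands upright in the stand. The fingers look shut beside it rather than around it, so I'm overlaying projected points to see which way I'm off.

```bash
python3 - <<'E'
from h import *
w=shot('wrist'); o=bot.get_obs(); p=o['eef_pos']; print(p,o['gripper_width'],w['eye'])
im=np.ascontiguousarray(w['img'])
im=cv2.resize(im[100:340,160:400],None,fx=2.4,fy=2.4)
for q,col in((p,(255,0,0)),(p-[0,0,.022],(0,255,0)),([.504,.29,.082],(0,0,255)),([.504,.29,.04],(255,255,0))):
    u,v=proj(w,q,True); print(u,v); cv2.circle(im,(int((u-160)*2.4),int((v-100)*2.4)),3,col,-1)
cv2.imwrite('pics/c3.png',im[...,::-1])
E
```

```text
[0.50426052 0.29071461 0.07214591] 0.09840470190288741 [0.43798023 0.30801892 0.23074825]
278.56803047254505 250.32602103256812
278.65640970804856 235.6353011203505
277.0125954805156 257.94675745754654
277.4760362968726 229.74621968875454
```

View pics/c3.png

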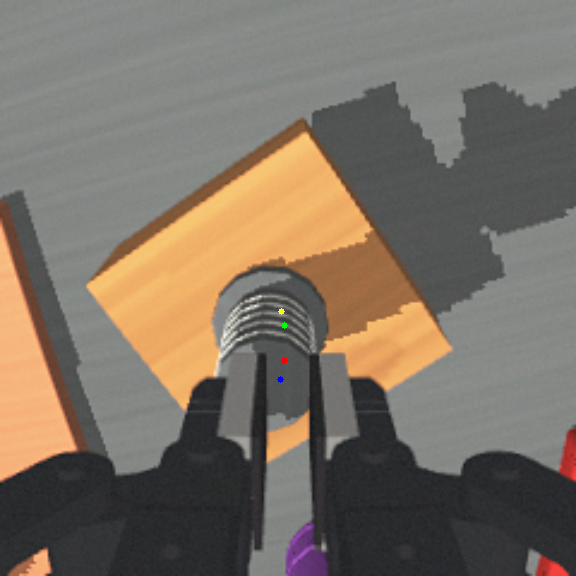

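The predicted handle top (blue) matches the gauge. The fingertips show at row ~247 in front of the handle's top disk, so they seem to sit above it. I'll check against the scene camera.

```bash
python3 - <<'E'
from h import *
w=shot('scene'); p=bot.get_obs()['eef_pos']
im=cv2.resize(w['img'][210:310,320:450],None,fx=6,fy=6,interpolation=cv2.INTER_CUBIC)
for q,col in((p,(255,0,0)),(p-[0,0,.022],(0,255,0)),([.504,.29,.082],(0,0,255)),([.504,.29,.04],(255,255,0))):
    u,v=proj(w,q); print(u,v); cv2.circle(im,(int((u-320)*6),int((v-210)*6)),3,col,-1)
cv2.imwrite('pics/c4.png',im[...,::-1])
E
```

```text
389.8523066733646 262.7798717291657
388.05988200381967 269.75281943240986
390.45935922107617 259.2932993484341
387.04679710948506 272.6071788163475
```

View pics/c4.png

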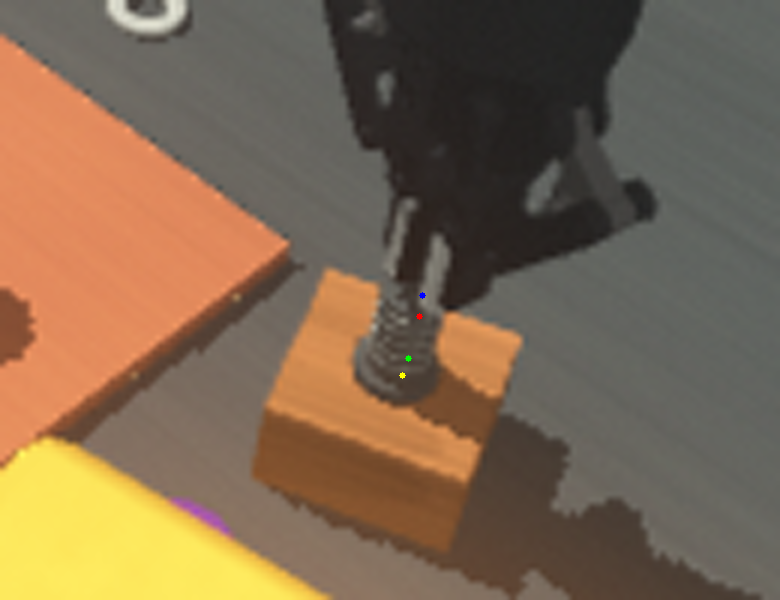

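The scene view also shows the fingertips ending about level with the handle top, near (415,290) in the crop. The real tip reach therefore looks shorter than stated. I'll estimate it from the wrist view.

```bash
python3 - <<'E'
from h import *
w=shot('wrist'); o=bot.get_obs(); p=o['eef_pos']; T=rot(o['tool_rot']); print(T.round(3), o['contact_force'])
for dz in(.022,.01,0,-.01,-.02):
    print(dz,[tuple(np.round(proj(w,p+T@[sx*.011,sy*.0042,dz],True))) for sx in(-1,1) for sy in(-1,1)])
E
```

```text
[[-0.969  0.246  0.   ]
 [ 0.246  0.969  0.   ]
 [-0.     0.    -1.   ]] [ 0.48546827 -0.29684954  0.47708669]
0.022 [(np.float64(272.0), np.float64(253.0)), (np.float64(286.0), np.float64(253.0)), (np.float64(272.0), np.float64(218.0)), (np.float64(286.0), np.float64(218.0))]
0.01 [(np.float64(271.0), np.float64(261.0)), (np.float64(286.0), np.float64(261.0)), (np.float64(271.0), np.float64(225.0)), (np.float64(286.0), np.float64(225.0))]
0 [(np.float64(271.0), np.float64(269.0)), (np.float64(286.0), np.float64(269.0)), (np.float64(271.0), np.float64(231.0)), (np.float64(287.0), np.float64(231.0))]
-0.01 [(np.float64(270.0), np.float64(278.0)), (np.float64(287.0), np.float64(278.0)), (np.float64(270.0), np.float64(238.0)), (np.float64(287.0), np.float64(238.0))]
-0.02 [(np.float64(270.0), np.float64(287.0)), (np.float64(287.0), np.float64(287.0)), (np.float64(269.0), np.float64(246.0)), (np.float64(288.0), np.float64(246.0))]
```

The visible pad ends fit a tip about 20 mm behind the TCP, which is above the handle top. I'll check by feel, lowering the nearly shut fingers gently onto the handle top.

Emit:
{"name": "jog_arm", "arguments": {
  "deltas": [
    [0,0,-0.002,0,0,0,0.1],
    [0,0,-0.002,0,0,0,0.1],
    [0,0,-0.001,0,0,0,0.1]
  ]
}}

```text
t: 3.35
eef_pos: [0.504, 0.2906, 0.0666]
tool_rot: [-0.0, 0.124, 0.992, -0.0]
contact_force: [0.1, -0.2, 0.7]
gripper_width: 0.102
grasp_force: 0.0
```

Emit:
{"name": "jog_arm", "arguments": {
  "deltas": [
    [0,0,-0.002,0,0,0,0.1],
    [0,0,-0.001,0,0,0,0.1],
    [0,0,0,0,0,0,0.1]
  ]
}}

```text
t: 3.65
eef_pos: [0.5046, 0.2909, 0.066]
tool_rot: [0.0, 0.124, 0.992, 0.0]
contact_force: [-5.7, -2.4, 17.6]
gripper_width: 0.1
grasp_force: 9.5
```

Contact came at a reported TCP z of about 0.0665, so with this readout the shut tips stand about 15 mm above the reported TCP. I'll use that from now on: open, go lower and grasp.

Emit:
{"name": "jog_arm", "arguments": {
  "deltas": [
    [0,0,0.006,0,0,0,0.3],
    [-0.001,-0.003,0,0,0,0,0.8],
    [0,0,0,0,0,0,0.8],
    [0,0,0,0,0,0,0.8],
    [0,0,-0.01,0,0,0,0.8],
    [0,0,-0.01,0,0,0,0.8],
    [0,0,0,0,0,0,0.8]
  ]
}}

```text
t: 4.35
eef_pos: [0.5018, 0.287, 0.0478]
tool_rot: [-0.001, 0.124, 0.992, -0.001]
contact_force: [-0.7, 0.2, -0.4]
gripper_width: 0.799
grasp_force: 0.0
```

Emit:
{"name": "jog_arm", "arguments": {
  "deltas": [
    [0,0,-0.008,0,0,0,0.8],
    [0,0,-0.005,0,0,0,0.8],
    [0,0,0,0,0,0,0.8]
  ]
}}

```text
t: 4.65
eef_pos: [0.5027, 0.2874, 0.0361]
tool_rot: [-0.001, 0.124, 0.992, -0.001]
contact_force: [-0.7, -0.5, -0.8]
gripper_width: 0.798
grasp_force: 0.0
```

Emit:
{"name": "jog_arm", "arguments": {
  "deltas": [
    [0,0,0,0,0,0,0.4],
    [0,0,0,0,0,0,0.2],
    [0,0,0,0,0,0,0.1],
    [0,0,0,0,0,0,0.1],
    [0,0,0,0,0,0,0.1]
  ],
  "newtons": 30
}}

```text
t: 5.15
eef_pos: [0.5034, 0.2876, 0.0374]
tool_rot: [0.0, 0.124, 0.992, 0.0]
contact_force: [-0.8, -1.3, 4.0]
gripper_width: 0.248
grasp_force: 29.3
```

Gauge gripped: opening 0.248, 29 N. Next I lift it and go near the first boss.

Emit:
{"name": "jog_arm", "arguments": {
  "deltas": [
    [0,0,0.01,0,0,0,0.1],
    [0,0,0.02,0,0,0,0.1],
    [0,0,0.025,0,0,0,0.1],
    [0,0,0.025,0,0,0,0.1],
    [0.01,-0.02,0,0,0,0,0.1],
    [0.015,-0.03,0,0,0,0,0.1],
    [0.015,-0.03,0,0,0,0,0.1],
    [0.015,-0.03,0,0,0,0,0.1],
    [0.01,-0.03,0,0,0,0,0.1],
    [0.01,-0.018,0,0,0,0,0.1]
  ]
}}

```text
t: 6.15
eef_pos: [0.5786, 0.1265, 0.1175]
tool_rot: [0.0, 0.126, 0.992, -0.0]
contact_force: [0.4, 0.7, -2.0]
gripper_width: 0.248
grasp_force: 29.5
```

Emit:
{"name": "jog_arm", "arguments": {
  "deltas": [
    [0,0,0,0,0,0,0.1],
    [0,0,0,0,0,0,0.1]
  ]
}}

```text
t: 6.35
eef_pos: [0.5781, 0.1298, 0.1173]
tool_rot: [-0.0, 0.125, 0.992, 0.0]
contact_force: [0.4, 1.1, -1.2]
gripper_width: 0.246
grasp_force: 29.5
```

```bash
python3 - <<'E'
from h import *
w=shot('wrist','w2.png'); o=bot.get_obs(); print(o['eef_pos'],o['gripper_width'],o['grasp_force'],o['contact_force'],w['eye'])
print(proj(w,[.578,.131,.05],True))
E
```

```text
[0.57777224 0.1308457  0.11712791] 0.2492606269643601 29.542424082756042 [-1.11459152  0.20401165 -1.77012881] [0.51188392 0.14706855 0.27579633]
(np.float64(280.40748602327653), np.float64(213.03043198311184))
```

View pics/w2.png

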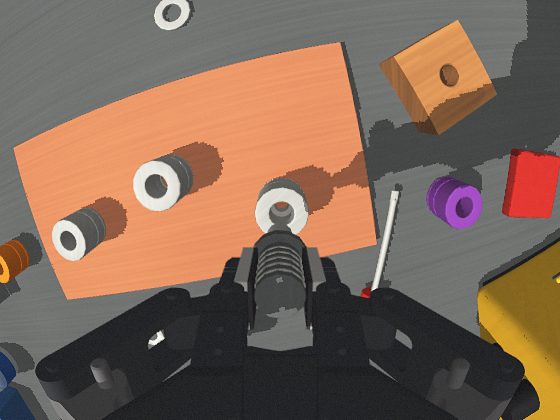

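The gauge hangs in the jaws, with its collar at about (278,238). Boss tops: A (282,211), B (161,184), C (72,238). The empty stand hole is at (450,75). I'll measure the bosses relative to the hole.

```bash
cat >> h.py <<'E'
def rings(w,fish,seeds,z,r=30):
    g=cv2.cvtColor(w['img'],cv2.COLOR_RGB2HSV); out=[]
    m=((g[...,2]>165)&(g[...,1]<60)).astype(np.uint8)
    for u,v in seeds:
        t=np.zeros_like(m); y0,x0=max(0,v-r),max(0,u-r); t[y0:v+r,x0:u+r]=m[y0:v+r,x0:u+r]
        k=max(cv2.findContours(t,0,1)[0],key=cv2.contourArea); P=np.array([onz(w,*q,z,fish)[:2] for q in cv2.convexHull(k)[:,0]],np.float32)
        (x,y),rr=cv2.minEnclosingCircle(P); out.append((x,y,rr))
    return np.round(out,4)
E
python3 - <<'E'
from h import *
w=shot('wrist'); print(rings(w,True,[(282,211),(161,184),(72,238)],.05))
print('hole',onz(w,450,75,.04,True)[:2])
o=bot.get_obs()['eef_pos'];print(o)
t=shot('top');print(rings(t,False,[(283,216),(326,206)],.05,15))
for z in(.12,.1,.08,.07): print(z,proj(w,[o[0],o[1]+.002,z],True))
E
```

```text
[[ 0.5783  0.1314  0.0195]
 [ 0.5348  0.0459  0.0195]
 [ 0.5569 -0.056   0.0192]]
hole [0.50449479 0.28741331]
[0.57765348 0.13132194 0.11709325]
[[ 0.5362  0.0449  0.0187]
 [ 0.5584 -0.0568  0.0186]]
0.12 (np.float64(283.2218566140172), np.float64(251.27467588479297))
0.1 (np.float64(282.8254061939476), np.float64(237.50501181649705))
0.08 (np.float64(282.4982706970664), np.float64(226.21652195925347))
0.07 (np.float64(282.35547820292106), np.float64(221.30970059764752))
```

Boss tops agree across both cameras. Boss A's bore lies under the TCP. I'll lower in small steps, expecting TCP z of about 0.081 at the boss mouth, 0.057 if tight and 0.047 if home.

Emit:
{"name": "jog_arm", "arguments": {
  "deltas": [
    [-0.0005,0,-0.015,0,0,0,0.1],
    [0,0,-0.014,0,0,0,0.1],
    [0,0,-0.005,0,0,0,0.1],
    [0,0,-0.003,0,0,0,0.1],
    [0,0,0,0,0,0,0.1]
  ]
}}

```text
t: 7.0
eef_pos: [0.5774, 0.1299, 0.0794]
tool_rot: [-0.0, 0.124, 0.992, -0.0]
contact_force: [0.3, 0.5, -1.6]
gripper_width: 0.249
grasp_force: 29.6
```

Emit:
{"name": "jog_arm", "arguments": {
  "deltas": [
    [0,0,-0.003,0,0,0,0.1],
    [0,0,-0.003,0,0,0,0.1],
    [0,0,0,0,0,0,0.1]
  ]
}}

```text
t: 7.3
eef_pos: [0.5775, 0.1301, 0.0738]
tool_rot: [-0.0, 0.124, 0.992, 0.0]
contact_force: [-0.5, 0.6, -2.0]
gripper_width: 0.246
grasp_force: 29.5
```

Entering freely.

Emit:
{"name": "jog_arm", "arguments": {
  "deltas": [
    [0,0,-0.004,0,0,0,0.1],
    [0,0,-0.004,0,0,0,0.1],
    [0,0,-0.004,0,0,0,0.1],
    [0,0,0,0,0,0,0.1]
  ]
}}

```text
t: 7.7
eef_pos: [0.5774, 0.1297, 0.0612]
tool_rot: [-0.0, 0.124, 0.992, -0.0]
contact_force: [-0.9, 0.8, -1.8]
gripper_width: 0.245
grasp_force: 29.6
```

Emit:
{"name": "jog_arm", "arguments": {
  "deltas": [
    [0,0,-0.002,0,0,0,0.1],
    [0,0,-0.002,0,0,0,0.1],
    [0,0,0,0,0,0,0.1]
  ]
}}

```text
t: 8.0
eef_pos: [0.5776, 0.1297, 0.0577]
tool_rot: [-0.0, 0.124, 0.992, -0.0]
contact_force: [0.7, 1.4, -2.6]
gripper_width: 0.246
grasp_force: 29.6
```

Emit:
{"name": "jog_arm", "arguments": {
  "deltas": [
    [0,0,-0.0015,0,0,0,0.1],
    [0,0,-0.0015,0,0,0,0.1],
    [0,0,0,0,0,0,0.1]
  ]
}}

```text
t: 8.3
eef_pos: [0.5783, 0.1298, 0.0564]
tool_rot: [0.0, 0.124, 0.992, 0.0]
contact_force: [-4.2, 0.4, 9.2]
gripper_width: 0.248
grasp_force: 30.8
```

It stopped firmly at TCP z 0.0565 with 9 N, 10 mm short of home, so boss A is tight. Next I try boss B.

Emit:
{"name": "jog_arm", "arguments": {
  "deltas": [
    [0,0,0.01,0,0,0,0.1],
    [0,0,0.015,0,0,0,0.1],
    [0,0,0.02,0,0,0,0.1],
    [-0.005,-0.01,0,0,0,0,0.1],
    [-0.013,-0.025,0,0,0,0,0.1],
    [-0.015,-0.028,0,0,0,0,0.1],
    [-0.01,-0.021,0,0,0,0,0.1],
    [0,0,0,0,0,0,0.1],
    [0,0,0,0,0,0,0.1]
  ]
}}

```text
t: 9.2
eef_pos: [0.5343, 0.0445, 0.1]
tool_rot: [0.0, 0.125, 0.992, -0.0]
contact_force: [0.4, 0.4, -1.0]
gripper_width: 0.246
grasp_force: 29.8
```

```bash
python3 - <<'E'
from h import *
w=shot('wrist','w3.png'); o=bot.get_obs(); print(o['eef_pos'],o['gripper_width'],o['contact_force'],o['t'])
for s in([.578,.131,.05],[.535,.046,.05],[.557,-.056,.05]):
    u,v=proj(w,s,True); print(round(u),round(v))
    try: print(rings(w,True,[(round(u),round(v))],.05,34))
    except Exception as e: print(e)
E
```

```text
[0.53479248 0.04558623 0.10002379] 0.2460437403286073 [ 0.82648366  0.85684649 -2.17922134] 9.25
408 247
[[0.5786 0.1298 0.0194]]
281 221
[[0.5327 0.0448 0.0191]]
158 279
[[ 0.5565 -0.0563  0.0193]]
```

Emit:
{"name": "jog_arm", "arguments": {
  "deltas": [
    [-0.0005,0,-0.012,0,0,0,0.1],
    [0,0,-0.007,0,0,0,0.1],
    [0,0,-0.003,0,0,0,0.1],
    [0,0,-0.003,0,0,0,0.1],
    [0,0,0,0,0,0,0.1]
  ]
}}

```text
t: 9.75
eef_pos: [0.5339, 0.0458, 0.0744]
tool_rot: [-0.0, 0.124, 0.992, -0.0]
contact_force: [-0.4, -0.2, -1.4]
gripper_width: 0.245
grasp_force: 29.8
```

Emit:
{"name": "jog_arm", "arguments": {
  "deltas": [
    [0,0,-0.003,0,0,0,0.1],
    [0,0,-0.004,0,0,0,0.1],
    [0,0,0,0,0,0,0.1]
  ]
}}

```text
t: 10.05
eef_pos: [0.534, 0.0457, 0.0676]
tool_rot: [-0.0, 0.124, 0.992, -0.0]
contact_force: [0.2, -0.5, -1.6]
gripper_width: 0.249
grasp_force: 29.9
```

Emit:
{"name": "jog_arm", "arguments": {
  "deltas": [
    [0,0,-0.003,0,0,0,0.1],
    [0,0,-0.002,0,0,0,0.1],
    [0,0,0,0,0,0,0.1]
  ]
}}

```text
t: 10.35
eef_pos: [0.5341, 0.0457, 0.0627]
tool_rot: [-0.0, 0.124, 0.992, -0.0]
contact_force: [-0.7, 0.5, -2.5]
gripper_width: 0.247
grasp_force: 29.8
```

Emit:
{"name": "jog_arm", "arguments": {
  "deltas": [
    [0,0,-0.003,0,0,0,0.1],
    [0,0,-0.002,0,0,0,0.1],
    [0,0,0,0,0,0,0.1]
  ]
}}

```text
t: 10.65
eef_pos: [0.5341, 0.0458, 0.0577]
tool_rot: [-0.0, 0.124, 0.992, -0.0]
contact_force: [-0.6, 0.9, -1.2]
gripper_width: 0.247
grasp_force: 29.8
```

Emit:
{"name": "jog_arm", "arguments": {
  "deltas": [
    [0,0,-0.0015,0,0,0,0.1],
    [0,0,-0.001,0,0,0,0.1],
    [0,0,0,0,0,0,0.1]
  ]
}}

```text
t: 10.95
eef_pos: [0.5341, 0.0457, 0.0554]
tool_rot: [-0.0, 0.124, 0.992, -0.0]
contact_force: [-1.5, 0.2, -1.4]
gripper_width: 0.245
grasp_force: 29.8
```

Past the tight stop at 0.0565 with no force. I'll go on to the collar.

Emit:
{"name": "jog_arm", "arguments": {
  "deltas": [
    [0,0,-0.002,0,0,0,0.1],
    [0,0,-0.002,0,0,0,0.1],
    [0,0,0,0,0,0,0.1]
  ]
}}

```text
t: 11.25
eef_pos: [0.5341, 0.0457, 0.0512]
tool_rot: [-0.0, 0.124, 0.992, -0.0]
contact_force: [0.2, -0.5, -1.9]
gripper_width: 0.248
grasp_force: 29.8
```

Emit:
{"name": "jog_arm", "arguments": {
  "deltas": [
    [0,0,-0.002,0,0,0,0.1],
    [0,0,-0.0015,0,0,0,0.1],
    [0,0,0,0,0,0,0.1]
  ]
}}

```text
t: 11.55
eef_pos: [0.5341, 0.0457, 0.0478]
tool_rot: [-0.0, 0.124, 0.992, -0.0]
contact_force: [-1.9, 0.3, -2.2]
gripper_width: 0.248
grasp_force: 29.8
```

Emit:
{"name": "jog_arm", "arguments": {
  "deltas": [
    [0,0,-0.001,0,0,0,0.1],
    [0,0,-0.001,0,0,0,0.1],
    [0,0,0,0,0,0,0.1]
  ]
}}

```text
t: 11.85
eef_pos: [0.5346, 0.0457, 0.0473]
tool_rot: [0.0, 0.124, 0.992, 0.0]
contact_force: [-5.2, -1.9, 13.2]
gripper_width: 0.245
grasp_force: 31.3
```

Boss B lets the gauge fully home: TCP z 0.0473 with a firm stop. To do the trial as asked, I'll also try boss C.

Emit:
{"name": "jog_arm", "arguments": {
  "deltas": [
    [0,0,0.01,0,0,0,0.1],
    [0,0,0.02,0,0,0,0.1],
    [0,0,0.025,0,0,0,0.1],
    [0.002,-0.012,0,0,0,0,0.1],
    [0.005,-0.025,0,0,0,0,0.1],
    [0.007,-0.03,0,0,0,0,0.1],
    [0.006,-0.025,0,0,0,0,0.1],
    [0.002,-0.01,0,0,0,0,0.1],
    [0,0,0,0,0,0,0.1],
    [0,0,0,0,0,0,0.1]
  ]
}}

```text
t: 12.85
eef_pos: [0.5559, -0.0552, 0.1006]
tool_rot: [-0.0, 0.124, 0.992, 0.0]
contact_force: [0.1, -0.2, -0.9]
gripper_width: 0.247
grasp_force: 29.9
```

Emit:
{"name": "jog_arm", "arguments": {
  "deltas": [
    [0,0,-0.012,0,0,0,0.1],
    [0,0,-0.007,0,0,0,0.1],
    [0,0,-0.003,0,0,0,0.1],
    [0,0,0,0,0,0,0.1]
  ]
}}

```text
t: 13.25
eef_pos: [0.5556, -0.0558, 0.0781]
tool_rot: [-0.001, 0.124, 0.992, -0.0]
contact_force: [-0.3, 0.0, -2.0]
gripper_width: 0.246
grasp_force: 29.9
```

Emit:
{"name": "jog_arm", "arguments": {
  "deltas": [
    [0,0,-0.003,0,0,0,0.1],
    [0,0,-0.003,0,0,0,0.1],
    [0,0,0,0,0,0,0.1]
  ]
}}

```text
t: 13.55
eef_pos: [0.556, -0.0562, 0.0727]
tool_rot: [-0.0, 0.124, 0.992, 0.0]
contact_force: [-0.5, 0.7, -1.4]
gripper_width: 0.243
grasp_force: 29.9
```

Emit:
{"name": "jog_arm", "arguments": {
  "deltas": [
    [0,0,-0.004,0,0,0,0.1],
    [0,0,-0.004,0,0,0,0.1],
    [0,0,-0.003,0,0,0,0.1],
    [0,0,0,0,0,0,0.1]
  ]
}}

```text
t: 13.95
eef_pos: [0.556, -0.0562, 0.0615]
tool_rot: [-0.0, 0.124, 0.992, -0.0]
contact_force: [0.3, 0.6, -1.8]
gripper_width: 0.247
grasp_force: 29.9
```

Emit:
{"name": "jog_arm", "arguments": {
  "deltas": [
    [0,0,-0.002,0,0,0,0.1],
    [0,0,-0.002,0,0,0,0.1],
    [0,0,0,0,0,0,0.1]
  ]
}}

```text
t: 14.25
eef_pos: [0.5561, -0.0563, 0.0578]
tool_rot: [-0.0, 0.124, 0.992, -0.0]
contact_force: [-0.9, 0.0, -2.1]
gripper_width: 0.245
grasp_force: 29.9
```

Emit:
{"name": "jog_arm", "arguments": {
  "deltas": [
    [0,0,-0.001,0,0,0,0.1],
    [0,0,-0.0015,0,0,0,0.1],
    [0,0,0,0,0,0,0.1]
  ]
}}

```text
t: 14.55
eef_pos: [0.5566, -0.0564, 0.0565]
tool_rot: [0.0, 0.124, 0.992, 0.0]
contact_force: [-2.5, 0.2, 8.2]
gripper_width: 0.244
grasp_force: 30.9
```

C is tight too. I'll take the gauge back to B.

Emit:
{"name": "jog_arm", "arguments": {
  "deltas": [
    [0,0,0.01,0,0,0,0.1],
    [0,0,0.015,0,0,0,0.1],
    [0,0,0.02,0,0,0,0.1],
    [-0.002,0.012,0,0,0,0,0.1],
    [-0.005,0.025,0,0,0,0,0.1],
    [-0.007,0.03,0,0,0,0,0.1],
    [-0.006,0.025,0,0,0,0,0.1],
    [-0.002,0.01,0,0,0,0,0.1],
    [0,0,0,0,0,0,0.1],
    [0,0,0,0,0,0,0.1]
  ]
}}

```text
t: 15.55
eef_pos: [0.5343, 0.0448, 0.1004]
tool_rot: [0.0, 0.124, 0.992, -0.0]
contact_force: [0.8, 0.0, -0.7]
gripper_width: 0.245
grasp_force: 29.9
```

Emit:
{"name": "jog_arm", "arguments": {
  "deltas": [
    [0,0,-0.012,0,0,0,0.1],
    [0,0,-0.007,0,0,0,0.1],
    [0,0,-0.003,0,0,0,0.1],
    [0,0,0,0,0,0,0.1]
  ]
}}

```text
t: 15.95
eef_pos: [0.5337, 0.0451, 0.0776]
tool_rot: [-0.001, 0.124, 0.992, -0.0]
contact_force: [0.1, 0.4, -1.9]
gripper_width: 0.245
grasp_force: 29.9
```

Emit:
{"name": "jog_arm", "arguments": {
  "deltas": [
    [0,0,-0.003,0,0,0,0.1],
    [0,0,-0.003,0,0,0,0.1],
    [0,0,0,0,0,0,0.1]
  ]
}}

```text
t: 16.25
eef_pos: [0.5341, 0.0457, 0.0722]
tool_rot: [-0.0, 0.124, 0.992, -0.0]
contact_force: [0.5, 0.3, -1.5]
gripper_width: 0.247
grasp_force: 29.9
```

Emit:
{"name": "jog_arm", "arguments": {
  "deltas": [
    [0,0,-0.004,0,0,0,0.1],
    [0,0,-0.004,0,0,0,0.1],
    [0,0,-0.004,0,0,0,0.1],
    [0,0,-0.002,0,0,0,0.1],
    [0,0,0,0,0,0,0.1]
  ]
}}

```text
t: 16.75
eef_pos: [0.5341, 0.0457, 0.0581]
tool_rot: [-0.0, 0.124, 0.992, -0.0]
contact_force: [-0.7, 0.0, -1.6]
gripper_width: 0.245
grasp_force: 29.9
```

Emit:
{"name": "jog_arm", "arguments": {
  "deltas": [
    [0,0,-0.003,0,0,0,0.1],
    [0,0,-0.003,0,0,0,0.1],
    [0,0,-0.002,0,0,0,0.1],
    [0,0,-0.002,0,0,0,0.1],
    [0,0,0,0,0,0,0.1]
  ]
}}

```text
t: 17.25
eef_pos: [0.5341, 0.0457, 0.0482]
tool_rot: [-0.0, 0.124, 0.992, -0.0]
contact_force: [-0.3, -1.4, -1.8]
gripper_width: 0.245
grasp_force: 29.9
```

Emit:
{"name": "jog_arm", "arguments": {
  "deltas": [
    [0,0,-0.0008,0,0,0,0.1],
    [0,0,0,0,0,0,0.1]
  ]
}}

```text
t: 17.45
eef_pos: [0.5341, 0.0457, 0.0477]
tool_rot: [-0.0, 0.124, 0.992, -0.0]
contact_force: [-1.1, -0.8, -1.3]
gripper_width: 0.247
grasp_force: 29.9
```

Home to within half a millimetre. Release, rise, then go to boss A.

Emit:
{"name": "jog_arm", "arguments": {
  "deltas": [
    [0,0,0,0,0,0,0.5],
    [0,0,0,0,0,0,0.8],
    [0,0,0,0,0,0,0.8],
    [0,0,0,0,0,0,0.8],
    [0,0,0.02,0,0,0,0.8],
    [0,0,0.04,0,0,0,0.8],
    [0,0,0.04,0,0,0,0.8],
    [0.015,0.028,0,0,0,0,0.8],
    [0.015,0.028,0,0,0,0,0.8],
    [0.013,0.028,0,0,0,0,0.8]
  ]
}}

```text
t: 18.45
eef_pos: [0.5781, 0.1307, 0.1485]
tool_rot: [0.001, 0.124, 0.992, 0.0]
contact_force: [0.2, -0.1, -0.3]
gripper_width: 0.795
grasp_force: 0.0
```

Emit:
{"name": "jog_arm", "arguments": {
  "deltas": [
    [0,0,0,0,0,0,0.8],
    [0,0,0,0,0,0,0.8]
  ]
}}

```text
t: 18.65
eef_pos: [0.5771, 0.1302, 0.1474]
tool_rot: [-0.0, 0.123, 0.992, -0.0]
contact_force: [-0.2, 0.3, -0.6]
gripper_width: 0.795
grasp_force: 0.0
```

```bash
python3 - <<'E'
from h import *
w=shot('wrist','w4.png'); o=bot.get_obs(); print(o['eef_pos'],o['gripper_width'],o['contact_force'],o['t'])
P=[proj(w,s,True) for s in([.578,.13,.05],[.557,-.056,.05])];print(P)
print(rings(w,True,[(round(u),round(v)) for u,v in P],.05,34))
a=w['img']; cv2.imwrite('pics/w4c.png',cv2.resize(a[120:300,20:420],None,fx=2,fy=2)[...,::-1])
E
```

```text
[0.57682408 0.12891624 0.14744191] 0.799889114155673 [-0.1347696   0.21756961  1.66679338] 18.7
[(np.float64(279.06444537322255), np.float64(204.00801394369535)), (np.float64(84.9563878050649), np.float64(229.87844063514572))]
[[ 0.5786  0.1303  0.0195]
 [ 0.557  -0.0561  0.0193]]
```

View pics/w4c.png

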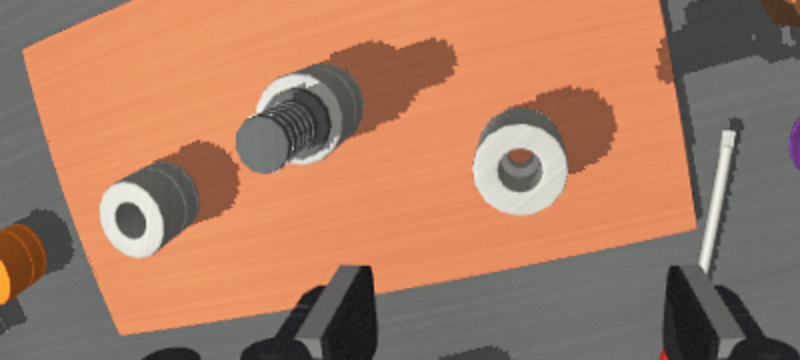

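The gauge is seated in B, collar on the boss, at crop (290,125). A is free, top at (520,168). Descending on A.

Emit:
{"name": "jog_arm", "arguments": {
  "deltas": [
    [0.0005,0,-0.03,0,0,0,0.8],
    [0,0,-0.03,0,0,0,0.8],
    [0,0,-0.03,0,0,0,0.8],
    [0,0,-0.02,0,0,0,0.8],
    [0,0,-0.01,0,0,0,0.8],
    [0,0,-0.01,0,0,0,0.8],
    [0,0,0,0,0,0,0.8]
  ]
}}

```text
t: 19.4
eef_pos: [0.5773, 0.129, 0.0172]
tool_rot: [-0.0, 0.124, 0.992, -0.0]
contact_force: [-0.7, 0.1, -0.5]
gripper_width: 0.799
grasp_force: 0.0
```

Emit:
{"name": "jog_arm", "arguments": {
  "deltas": [
    [0,0,-0.005,0,0,0,0.8],
    [0,0,-0.003,0,0,0,0.7],
    [0,0,0,0,0,0,0.5],
    [0,0,0,0,0,0,0.3],
    [0,0,0,0,0,0,0.3],
    [0,0,0,0,0,0,0.3]
  ],
  "newtons": 40
}}

```text
t: 20.0
eef_pos: [0.5779, 0.1299, 0.0103]
tool_rot: [0.0, 0.124, 0.992, 0.0]
contact_force: [-1.5, 0.1, 5.0]
gripper_width: 0.453
grasp_force: 40.5
```

Emit:
{"name": "jog_arm", "arguments": {
  "deltas": [
    [0,0,0.015,0,0,0,0.3],
    [0,0,0.03,0,0,0,0.3],
    [0,0,0.04,0,0,0,0.3],
    [0,0,0.035,0,0,0,0.3],
    [-0.001,-0.02,0,0,0,0,0.3],
    [-0.002,-0.035,0,0,0,0,0.3],
    [-0.002,-0.04,0,0,0,0,0.3],
    [-0.002,-0.04,0,0,0,0,0.3],
    [-0.002,-0.04,0,0,0,0,0.3],
    [-0.002,-0.04,0,0,0,0,0.3]
  ]
}}

```text
t: 21.0
eef_pos: [0.566, -0.0869, 0.1301]
tool_rot: [-0.0, 0.124, 0.992, -0.0]
contact_force: [0.4, -0.4, -4.2]
gripper_width: 0.458
grasp_force: 41.3
```

Emit:
{"name": "jog_arm", "arguments": {
  "deltas": [
    [-0.002,-0.04,0,0,0,0,0.3],
    [-0.002,-0.04,0,0,0,0,0.3],
    [-0.002,-0.04,0,0,0,0,0.3],
    [-0.002,-0.04,0,0,0,0,0.3],
    [-0.001,-0.04,0,0,0,0,0.3],
    [0,-0.025,0,0,0,0,0.3],
    [0,-0.02,0,0,0,0,0.3],
    [0,0,0,0,0,0,0.3],
    [0,0,0,0,0,0,0.3]
  ]
}}

```text
t: 21.9
eef_pos: [0.5571, -0.3302, 0.1297]
tool_rot: [-0.0, 0.125, 0.992, 0.0]
contact_force: [0.5, 0.4, -3.4]
gripper_width: 0.458
grasp_force: 41.3
```

```bash
python3 - <<'E'
from h import *
w=shot('wrist','w5.png'); o=bot.get_obs(); print(o['eef_pos'],o['gripper_width'],o['grasp_force'],o['contact_force'],o['t'])
print(proj(w,[.557,-.056,.05],True),[tuple(np.round(proj(w,[x,y,.035],True))) for x,y in((.615,-.247),(.624,-.393),(.421,-.412),(.407,-.269))])
E
```

```text
[ 0.55756544 -0.32910668  0.12964312] 0.45885701525127953 41.29629570990801 [ 0.65637642  1.09190491 -2.62189473] 21.95
(np.float64(554.87882025856), np.float64(140.8134795737602)) [(np.float64(388.0), np.float64(243.0)), (np.float64(230.0), np.float64(290.0)), (np.float64(140.0), np.float64(72.0)), (np.float64(307.0), np.float64(5.0))]
```

View pics/w5.png

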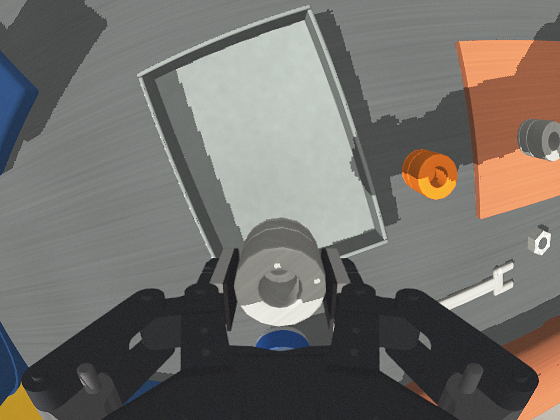

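The tray corners match the prediction, and the boss hangs level over the tray. I'll lower it in and release with a modest opening.

Emit:
{"name": "jog_arm", "arguments": {
  "deltas": [
    [-0.003,0,-0.03,0,0,0,0.3],
    [-0.002,0,-0.03,0,0,0,0.3],
    [0,0,-0.03,0,0,0,0.3],
    [0,0,-0.015,0,0,0,0.3],
    [0,0,-0.01,0,0,0,0.3],
    [0,0,-0.006,0,0,0,0.3],
    [0,0,0,0,0,0,0.3]
  ]
}}

```text
t: 22.65
eef_pos: [0.553, -0.3301, 0.0089]
tool_rot: [0.0, 0.124, 0.992, 0.0]
contact_force: [0.3, 0.6, -2.7]
gripper_width: 0.461
grasp_force: 41.3
```

Emit:
{"name": "jog_arm", "arguments": {
  "deltas": [
    [0,0,-0.0015,0,0,0,0.3],
    [0,0,0,0,0,0,0.3]
  ]
}}

```text
t: 22.85
eef_pos: [0.5534, -0.3306, 0.0082]
tool_rot: [0.001, 0.124, 0.992, -0.0]
contact_force: [0.8, 0.0, -2.9]
gripper_width: 0.455
grasp_force: 41.3
```

Emit:
{"name": "jog_arm", "arguments": {
  "deltas": [
    [0,0,-0.0015,0,0,0,0.3],
    [0,0,0,0,0,0,0.6],
    [0,0,0,0,0,0,0.65],
    [0,0,0,0,0,0,0.65],
    [0,0,0.02,0,0,0,0.65],
    [0,0,0.04,0,0,0,0.65],
    [0,0,0.04,0,0,0,0.7],
    [0,0.03,0.02,0,0,0,0.8],
    [0,0.04,0.02,0,0,0,0.8],
    [0,0.04,0,0,0,0,0.8]
  ]
}}

```text
t: 23.85
eef_pos: [0.5546, -0.2205, 0.1492]
tool_rot: [0.003, 0.125, 0.992, -0.0]
contact_force: [0.5, 0.1, -0.3]
gripper_width: 0.799
grasp_force: 0.0
```

Emit:
{"name": "jog_arm", "arguments": {
  "deltas": [
    [0,0.04,0,0,0,0,0.8],
    [0.001,0.04,0,0,0,0,0.8],
    [0.001,0.04,0,0,0,0,0.8],
    [0.001,0.03,0,0,0,0,0.8],
    [0,0.015,0,0,0,0,0.8],
    [0,0,0,0,0,0,0.8],
    [0,0,0,0,0,0,0.8]
  ]
}}

```text
t: 24.55
eef_pos: [0.5557, -0.057, 0.1459]
tool_rot: [0.0, 0.125, 0.992, -0.0]
contact_force: [0.1, -0.2, -1.1]
gripper_width: 0.802
grasp_force: 0.0
```

```bash
python3 - <<'E'
from h import *
w=shot('wrist'); o=bot.get_obs(); print(o['eef_pos'],o['gripper_width'],o['contact_force'],o['t'])
P=proj(w,[.557,-.056,.05],True)
print(rings(w,True,[(round(P[0]),round(P[1]))],.05,36))
t=shot('top');a,b=proj(t,[.553,-.33,.045]);print(a,b)
try: print(rings(t,False,[(round(a),round(b))],.045,12))
except Exception as e: print(e)
E
```

```text
[ 0.55566192 -0.05768562  0.1458756 ] 0.7974468072875764 [ 0.66610626 -0.32856274  0.12467656] 24.6
[[ 0.5565 -0.0567  0.0196]]
443.2521848728012 206.16816070700048
[[ 0.5549 -0.3303  0.0184]]
```

Boss A is in the tray, upright. Now boss C.

Emit:
{"name": "jog_arm", "arguments": {
  "deltas": [
    [0,0.001,-0.03,0,0,0,0.8],
    [0,0,-0.03,0,0,0,0.8],
    [0,0,-0.03,0,0,0,0.8],
    [0,0,-0.02,0,0,0,0.8],
    [0,0,-0.01,0,0,0,0.8],
    [0,0,-0.01,0,0,0,0.8],
    [0,0,0,0,0,0,0.8]
  ]
}}

```text
t: 25.35
eef_pos: [0.5553, -0.055, 0.0151]
tool_rot: [-0.001, 0.125, 0.992, -0.0]
contact_force: [-0.2, -0.8, -1.3]
gripper_width: 0.804
grasp_force: 0.0
```

Emit:
{"name": "jog_arm", "arguments": {
  "deltas": [
    [0,0,-0.004,0,0,0,0.8],
    [0,0,-0.002,0,0,0,0.7],
    [0,0,0,0,0,0,0.5],
    [0,0,0,0,0,0,0.3],
    [0,0,0,0,0,0,0.3],
    [0,0,0,0,0,0,0.3]
  ]
}}

```text
t: 25.95
eef_pos: [0.556, -0.0545, 0.0105]
tool_rot: [0.0, 0.124, 0.992, -0.0]
contact_force: [-1.6, -0.7, 5.9]
gripper_width: 0.458
grasp_force: 40.0
```

Emit:
{"name": "jog_arm", "arguments": {
  "deltas": [
    [0,0,0.015,0,0,0,0.3],
    [0,0,0.03,0,0,0,0.3],
    [0,0,0.04,0,0,0,0.3],
    [0,0,0.035,0,0,0,0.3],
    [-0.006,-0.02,0,0,0,0,0.3],
    [-0.01,-0.035,0,0,0,0,0.3],
    [-0.012,-0.04,0,0,0,0,0.3],
    [-0.012,-0.04,0,0,0,0,0.3],
    [-0.012,-0.04,0,0,0,0,0.3],
    [-0.012,-0.04,0,0,0,0,0.3]
  ]
}}

```text
t: 26.95
eef_pos: [0.4908, -0.2704, 0.1304]
tool_rot: [0.0, 0.124, 0.992, 0.0]
contact_force: [1.7, 0.0, -3.7]
gripper_width: 0.456
grasp_force: 41.1
```

Emit:
{"name": "jog_arm", "arguments": {
  "deltas": [
    [-0.012,-0.035,0,0,0,0,0.3],
    [-0.01,-0.03,0,0,0,0,0.3],
    [0,0,0,0,0,0,0.3],
    [0,0,0,0,0,0,0.3]
  ]
}}

```text
t: 27.35
eef_pos: [0.4691, -0.3346, 0.1301]
tool_rot: [-0.0, 0.125, 0.992, 0.0]
contact_force: [0.3, 0.6, -2.6]
gripper_width: 0.461
grasp_force: 41.2
```

Emit:
{"name": "jog_arm", "arguments": {
  "deltas": [
    [0,0,-0.03,0,0,0,0.3],
    [0,0,-0.03,0,0,0,0.3],
    [0,0,-0.03,0,0,0,0.3],
    [0,0,-0.015,0,0,0,0.3],
    [0,0,-0.01,0,0,0,0.3],
    [0,0,-0.006,0,0,0,0.3],
    [0,0,-0.0015,0,0,0,0.3],
    [0,0,0,0,0,0,0.3]
  ]
}}

```text
t: 28.15
eef_pos: [0.4703, -0.3346, 0.0079]
tool_rot: [0.001, 0.124, 0.992, -0.0]
contact_force: [-0.6, -0.5, -3.4]
gripper_width: 0.456
grasp_force: 41.2
```

Emit:
{"name": "jog_arm", "arguments": {
  "deltas": [
    [0,0,-0.0015,0,0,0,0.3],
    [0,0,0,0,0,0,0.6],
    [0,0,0,0,0,0,0.65],
    [0,0,0,0,0,0,0.65],
    [0,0,0.02,0,0,0,0.65],
    [0,0,0.04,0,0,0,0.65],
    [0,0,0.04,0,0,0,0.65],
    [0,0,0.04,0,0,0,0.65],
    [0,0,0.03,0,0,0,0.65],
    [0,0,0,0,0,0,0.65]
  ]
}}

```text
t: 29.15
eef_pos: [0.4722, -0.3362, 0.1807]
tool_rot: [0.004, 0.124, 0.992, -0.001]
contact_force: [0.7, -0.1, 0.8]
gripper_width: 0.65
grasp_force: 0.0
```

```bash
python3 - <<'E'
from h import *
w=shot('wrist'); o=bot.get_obs(); print(o['eef_pos'],o['gripper_width'],o['contact_force'],o['t'])
P=[proj(w,s,True) for s in([.47,-.335,.045],[.554,-.33,.045])];print(P)
for u,v in P:
    try: print(rings(w,True,[(round(u),round(v))],.045,40))
    except Exception as e: print(e)
s=shot('scene');t=shot('top')
a,b=proj(t,[.554,-.33,.045]);print(rings(t,False,[(round(a),round(b))],.045,12))
# gauge top: handle-tip check in top and scene views (z=.092)
for c in(t,s):
    u,v=proj(c,[.535,.046,.092]); g=cv2.cvtColor(c['img'],cv2.COLOR_RGB2HSV); r=16; x,y=int(u)-r,int(v)-r
    m=((g[...,1]<70)).astype(np.uint8)[y:y+2*r,x:x+2*r]; k=max(cv2.findContours(m,0,1)[0],key=cv2.contourArea); bx=cv2.boundingRect(k)
    print('expected top',(u,v),'plate-mask box',bx[0]+x,bx[1]+y,bx[2:], 'boss base',proj(c,[.535,.046,.01]))
E
```

```text
[ 0.4710701  -0.33518002  0.1782002 ] 0.6479352102372151 [-0.62999536  0.03694639 -0.88976093] 29.2
[(np.float64(279.9439144245008), np.float64(188.37139071407435)), (np.float64(305.29363450466064), np.float64(266.33508545464866))]
[[ 0.4702 -0.3348  0.0527]]
[[ 0.5494 -0.3375  0.0515]]
[[ 0.5553 -0.33    0.0184]]
expected top (np.float64(282.12850479873833), np.float64(215.11688565965457)) plate-mask box 275 208 (17, 17) boss base (np.float64(283.23129441414767), np.float64(217.0310337263794))
expected top (np.float64(294.6880250084013), np.float64(203.543708273082)) plate-mask box 282 187 (28, 20) boss base (np.float64(294.42338943099935), np.float64(228.89232010733622))
```

```bash
python3 - <<'E'
from h import *
w=shot('wrist'); g=cv2.cvtColor(w['img'],cv2.COLOR_RGB2GRAY)[140:240,230:330]
c=cv2.HoughCircles(cv2.medianBlur(g,3),cv2.HOUGH_GRADIENT,1,8,param1=120,param2=14,minRadius=8,maxRadius=30)
for u,v,r in c[0][:5]: print(u+230,v+140,r,onz(w,u+230,v+140,.045,True)[:2].round(4))
h=cv2.cvtColor(w['img'],cv2.COLOR_RGB2GRAY)
for p in [(.47,-.335),(.486,-.335),(.454,-.335),(.47,-.32),(.47,-.35)]: u,v=proj(w,[*p,.045],True); print(p,h[int(v),int(u)])
E
```

```text
278.5 195.5 20.7 [ 0.4709 -0.3347]
280.5 185.5 13.8 [ 0.4623 -0.3306]
307.5 179.5 14.4 [ 0.4629 -0.3056]
(0.47, -0.335) 101
(0.486, -0.335) 236
(0.454, -0.335) 240
(0.47, -0.32) 238
(0.47, -0.35) 238
```

Boss C stands upright in the tray, with a bright ring on all sides of a dark bore at (0.471, −0.335). Handing in.

```bash
python3 -c "
from station import bot
print(bot.hand_in())"
```

```text
the job is handed in; nothing more can be done
None
```

Job handed in at about 29 s: by feel only the middle boss let the gauge fully home, so the gauge stands there with its collar on the boss, and the two tight bosses stand upright in the grey scrap tray.

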